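# Check glued-up bars in the ratchet clamp

### The arm

A 7-joint arm with a two-finger parallel gripper is mounted at the origin on a cart in front of the work surface, level with it; the furniture and walls round the work are solid. World frame = base frame: x ahead of the robot, y to its left, z up, the work surface at z = 0. Lengths are in mm, angles in rad, forces in N, time in s.
With the tool pointing down it reaches from about 425 to 875 mm from the base axis. Payload 4.7 kg.
Tool frame: the origin (TCP) lies at the very end of the fingers, on their centre line; the grasp point (between the pads) lies 19 mm behind it; x points along the fingers, z is the direction in which the jaws open and shut, and the axes are right-handed (so a half turn about x gives the same grasp; the last joint's range is limited). The gripper opens to 87 mm and grips with 3 to 60 N. Pads are 19 mm wide; open, the fingers measure 117 mm over their backs; the gripper's body (75 mm by 190 mm) begins 51 mm behind the grasp point.
Start: joints at [1.151, 0.321, -0.07, 1.45, 0.023, 1.371, -0.057], TCP at [273.193, -589.823, 222.587] pointing down, gripper open.
Joint ranges: [-2.86, 2.86], [-0.3, 2.09], [-1.38, 1.24], [0.06, 2.45], [-1.56, 4.7], [0.09, 2.05], [-2.69, 2.69]. Speed limits (rad/s): [2.57, 2.57, 3.14, 3.14, 3.14, 3.14, 3.14].

### API

Orientations are given as a unit quaternion [w, x, y, z].
In Python, from workcell import r gives the robot as it stands.
- The arm moves only by the tool drive_tool, never from a script. Its argument "commands" is a list of rows, each a list of 7 numbers: the opening, from 0 (shut) to 1 (fully open), then the shift along the tool's x, y, z in m, then the turn, a rotation vector about the tool's x, y, z in degrees. A call has 1 to 5 rows; each row is the pose to reach, as a shift and turn from the pose measured when the call began, along the tool's axes at that moment; what a row does not reach only later rows make up. A row lasts 1/10 s, in which the tool goes at most 50 mm and 8.59 degrees, less where a joint would pass 70% of its speed; a pose out of reach is approached as far as the arm can. A call with a gripper value outside its range is refused whole. The fingers move at their own pace and stop on an object; "squeeze" is the grip in N (left out, the last holds). Time passes only in rows, so rows that repeat a pose let the fingers close. It gives the time, the measured TCP pose, the force and the opening at its end, in the units of the state.
- r.get_obs(): the state, without advancing time (a new reading comes with each control period).
- r.snapshot(name): name is "side" or "top" or "wrist"; returns the picture (480x640x3 uint8, red, green, blue); there is no depth.
- r.calibration(name): a dict with "fovy" (degrees; the focal length in pixels is half the picture's height over the tangent of half this angle, whatever the lens; pixels are square), "cx", "cy" (the principal point, pixels), "T" (4x4, takes a point from camera to world coordinates). Camera axes: x right, y down, z forward; pixel columns grow to the right and rows downward; lengths in mm; the calibration is good to about 2 mm. A picture is of the moment at which its call begins: read the wrist's pose just before it. calibration takes no time and is no camera call; for the wrist camera it gives the pose at the moment of the call.
- r.sign_off(): hands the job in, once; it reports no verdict.
Trained networks look in the newest picture that a camera, given by its name, has taken for a name from the list of things; names that differ only in an ending like _2 or _b are one class to them, and where a whole thing is asked for, a point or a joint stands for the part that bears it (a point fixed in the world has none). Each returns a list of dicts, best first, with "score" (0 to 1); they miss things now and then, are a little off and sometimes report something else, mostly with a low value. They report only what shows in the picture. A call takes as long as a camera call.
- r.search_frame(camera, query): "point" ([x, y, z] in mm, in world coordinates, good to about 4 mm: the middle of the surface that is visible of it).
- r.tip_of(camera, query): "point" ([x, y, z] in mm, in world coordinates, good to about 4 mm: a listed point, or the origin of a listed thing).
The state is a dict: "time_s": time; "q": joint angles; "joint_velocities": joint speeds; "joint_torque": joint torques, N m; "ee_pos": TCP position; "tcp_rot": TCP orientation; "ft_force": force on the tool from outside, world axes, zero at the start; "wrist_torque": the same for the moment, N m; "opening": finger opening in mm.
Only numpy, scipy, OpenCV 4.12 (cv2) and the standard library are available. Lean on these libraries where they do the work, as an engineer would, in place of code of your own. Each camera call takes 0.05 s, during which the arm holds its last target. There are 200 camera calls.

### The job

Check the glued-up bars on the bench in the ratchet clamp, one at a time, longest first: lay the bar between the jaws, squeeze the handles firmly together and let go. If the ratchet holds, press the pad at the end of the left handle down to release the clamp, and lay the bar flat in the plain tray; if the bar is so thick that the ratchet does not catch, lay it flat in the tray with the raised back. Finish each bar before starting the next, leave the clamp open, and do not disturb the toy car.

Things in the scene. Friction and masses are not known exactly. Their poses are not given: they have to be found in the camera images.
- clamp: Ratchet checking clamp fixed to the bench: base plate 230 x 76 x 8 mm, two crossed scissor arms on an upright pivot. Origin: on the pivot at bench height; x from pivot to jaws, z up; the wooden handles point to -x. Jaws: two upright rubber noses, 7 mm radius, 12 to 38 mm high, at x = 80 mm, 56 mm apart when open; springs hold them open, squeezing the handles together shuts them.
- nest (a point): The place for a bar: a thin dark line across the base plate, 112 mm from the pivot along the clamp's x, on the plate's top, 8 mm above the bench. A bar laid along the clamp's x with its centre over this point lies between the jaws, and fingers at its middle are 32 mm clear of the jaws' centres.
- grip_left (a point): Centre of the left wooden handle where it is squeezed, 98 mm behind the pivot: an upright bar 10 mm thick, 28 to 52 mm high, nothing below it but the bench. Its distance from grip_right is the handle spacing: 55 mm open. The ratchet tooth drops in at 26 mm (jaws 31 mm apart); let go, the clamp then stays shut at 25 to 29 mm.
- grip_right (a point): The same point of the right handle. 10 N on the handles is enough to shut the empty clamp; 20 to 30 N makes sure. Empty, the handles go on to about 10 mm; a 30 mm bar stops them at 20 to 25 mm, past the tooth. A 38 mm bar stops the handles at 30 to 35 mm spacing: the tooth does not catch and the clamp springs open again.
- press_pad (a point): Centre of the top of a round steel pad, 22 mm across, on the steel tongue that sticks out at the end of the left handle, 52 mm above the bench. The tongue gives downwards, out of the plane of the arms, against its spring: pressing the pad down 11 to 12 mm (5 to 7 N; stop at 13 mm) takes the tooth out and the locked clamp springs open. When locked the pad stands nearer the middle; read it anew.
- good_tray: Plain low wooden tray for bars that pass, 170 mm (x) by 175 mm (y) outside, walls 5 mm thick and 16 mm high all round, floor 5 mm thick. Origin: centre of its underside. Its x axis points away from the robot.
- rework_tray: Wooden tray for bars that are too thick; the same size, but with a raised board, 56 mm high, along its far (+x) edge. Origin: centre of its underside. (Mind the tall drill press at the left end of the bench, from y = 0.42 m on, and the cabinet behind, from x = 0.83 m on.)
- bar_long_centre (a point): A glued-up wooden bar of square section, two laminations with a dark glue line, 140 mm long (the longest); its section is 30 x 30 mm if the glue joint has closed, 38 x 38 mm if it has not. This point is the centre of the bar; x runs along its length.
- bar_mid_centre (a point): A glued-up wooden bar of square section, two laminations with a dark glue line, 115 mm long (the middle one); its section is 30 x 30 mm if the glue joint has closed, 38 x 38 mm if it has not. This point is the centre of the bar; x runs along its length.
- bar_short_centre (a point): A glued-up wooden bar of square section, two laminations with a dark glue line, 90 mm long (the shortest); its section is 30 x 30 mm if the glue joint has closed, 38 x 38 mm if it has not. This point is the centre of the bar; x runs along its length.
- toy_car_b: Bystander: small wooden toy car, 62 x 144 x 61 mm, standing at the back, right of the clamp, behind the drilling jig. Origin: centre of its underside.
- leg_left: The scissor arm that carries the left handle and the right-hand jaw. Origin on the pivot at bench height.
- leg_right: The scissor arm that carries the right handle and the left-hand jaw. Origin on the pivot at bench height.
- bar_long: The same bar as point bar_long_centre; this origin is the centre of the face that was its underside at the start.
- bar_mid: The same bar as point bar_mid_centre; this origin is the centre of the face that was its underside at the start.
- bar_short: The same bar as point bar_short_centre; this origin is the centre of the face that was its underside at the start.

How it is judged (in metres and radians):
On the way, in this order (a step that is already met when the one before it is completed fails the run):
1. the longest bar lies between the jaws and is squeezed by both of them (which, for a bar of the right size, shuts the ratchet) (x of bar_long_centre in the frame of clamp between 0.014 and 0.146 m and y of bar_long_centre in the frame of clamp between -0.02 and 0.02 m and z of bar_long_centre in the frame of clamp below 0.036 m and contact force between each of leg_left, leg_right and bar_long above 2 N), for 0.15 s.
2. the longest bar lies in the tray with the raised back (x of bar_long_centre in the frame of rework_tray between -0.075 and 0.075 m and y of bar_long_centre in the frame of rework_tray between -0.08 and 0.08 m and z of bar_long_centre in the frame of rework_tray between 0 and 0.032 m and contact force between the fingers and bar_long below 0.3 N), for 0.2 s.
3. the middle bar lies between the jaws and is squeezed by both of them (which, for a bar of the right size, shuts the ratchet) (x of bar_mid_centre in the frame of clamp between 0.0265 and 0.1335 m and y of bar_mid_centre in the frame of clamp between -0.02 and 0.02 m and z of bar_mid_centre in the frame of clamp below 0.036 m and contact force between each of leg_left, leg_right and bar_mid above 2 N), for 0.15 s.
4. the middle bar lies in the plain tray (x of bar_mid_centre in the frame of good_tray between -0.075 and 0.075 m and y of bar_mid_centre in the frame of good_tray between -0.08 and 0.08 m and z of bar_mid_centre in the frame of good_tray between 0 and 0.032 m and contact force between the fingers and bar_mid below 0.3 N), for 0.2 s.
5. the shortest bar lies between the jaws and is squeezed by both of them (which, for a bar of the right size, shuts the ratchet) (x of bar_short_centre in the frame of clamp between 0.039 and 0.121 m and y of bar_short_centre in the frame of clamp between -0.02 and 0.02 m and z of bar_short_centre in the frame of clamp below 0.036 m and contact force between each of leg_left, leg_right and bar_short above 2 N), for 0.15 s.
6. the shortest bar lies in the plain tray (x of bar_short_centre in the frame of good_tray between -0.075 and 0.075 m and y of bar_short_centre in the frame of good_tray between -0.08 and 0.08 m and z of bar_short_centre in the frame of good_tray between 0 and 0.032 m and contact force between the fingers and bar_short below 0.3 N), for 0.2 s.
At the end, for the whole second after the job is handed in: The longest bar, which is too thick, lies flat in the tray with the raised back and every other bar that is present lies flat in the plain tray (centre inside the tray and under 32 mm above its underside), at rest and let go; the clamp is open (handle spacing over 48 mm) (all of step 2 and all of step 4 and all of step 6 and distance between grip_left and grip_right above 0.048 m and linear speed of each of bar_long, bar_mid, bar_short below 0.03 m/s); the robot touches nothing.
It fails at once if the toy car is pushed more than 4 cm (distance of toy_car_b from where it was at the start of the episode above 0.04 m).
Of bar_mid, bar_short only 1 to 2 are there at a start; the rules pass over those that are not, and their reading is None.
At some moment in a run one of bar_long, bar_mid, bar_short may be knocked a few centimetres aside while the robot is not near it.
Once in a run the grip may slacken for a moment while it holds something.
It also fails if it takes over 210 s, if anything falls off the work surface, if the arm or the gripper's body presses on something with over 40 N, if the wrist force passes 120 N, or if a joint passes its speed limit or range.

## Working session

There is one attempt and no reset: what is moved stays moved. The work goes in short steps, Python scripts to look and compute and a tool call to move; the robot and the scene stay as the last step left them, time stands still between calls to the robot, and variables do not carry over. Pictures are saved under pics/ and viewed, about 12 in all and at most 16, crops included, and the job is handed in when it is done.

Besides the shell and the picture viewer there is one more tool, called after ">>>" by a JSON object that holds its "method" and its "body", one argument or row to a line. drive_tool: Moves the arm, as the interface text tells. Its arguments: {"type":"object","properties":{"commands":{"type":"array","items":{"type":"array","items":{"type":"number"}}},"squeeze":{"type":"number"}},"required":["commands"]}

```bash
ls; mkdir -p pics; cat > h.py <<'E'
from workcell import r
import numpy as np, cv2
from scipy.spatial.transform import Rotation as R
def snap(cam,name=None):
    im=r.snapshot(cam)
    if name: cv2.imwrite('pics/'+name+'.png',im[:,:,::-1])
    return im
def tips(cam,names,n=1):
    for k in names:
        try:
            for d in r.tip_of(cam,k)[:n]: print(cam,k,np.round(d['point']),round(d['score'],2))
        except Exception as e: print(k,e)
def Rt(o): 
    w,x,y,z=o['tcp_rot']; return R.from_quat([x,y,z,w])
def st():
    o=r.get_obs(); print('t',round(o['time_s'],2),'pos',np.round(o['ee_pos'],1),'F',np.round(o['ft_force'],1),'open',round(o['opening'],1)); print(np.round(Rt(o).as_matrix(),3).tolist()); return o
def proj(cam,p):
    c=r.calibration(cam);f=240/np.tan(np.radians(c['fovy'])/2)
    q=np.linalg.inv(c['T'])@np.r_[p,1]; return q[0]/q[2]*f+c['cx'],q[1]/q[2]*f+c['cy']
def ray(cam,u,v,z):
    c=r.calibration(cam);f=240/np.tan(np.radians(c['fovy'])/2);T=c['T']
    d=T[:3,:3]@np.array([(u-c['cx'])/f,(v-c['cy'])/f,1]);o=T[:3,3]; return o+d*(z-o[2])/d[2]
def move(target,yaw=None):
    """shift in tool axes (m) to the world target with jaw direction at yaw deg, fingers down; rotvec deg"""
    o=r.get_obs();A=Rt(o);s=A.inv().apply(np.array(target)-o['ee_pos'])/1000
    rv=np.zeros(3)
    if yaw is not None:
        best=None
        for k in (0,180):
            a=np.radians(yaw+k);z=np.array([np.cos(a),np.sin(a),0]);x=np.array([0,0,-1.])
            M=R.from_matrix(np.c_[x,np.cross(z,x),z]);v=np.degrees((A.inv()*M).as_rotvec())
            print('rotopt',k,np.round(v,1))
            if best is None or np.linalg.norm(v)<np.linalg.norm(best): best=v
        rv=best
    print('shift',np.round(s,4),'rot',np.round(rv,1))
E
cat > a.py <<'E'
from h import *
st(); print(np.round(r.get_obs()['q'],2))
for c in ('top','side'):
    snap(c,c+'0')
    tips(c,['clamp','nest','grip_left','grip_right','press_pad','good_tray','rework_tray','bar_long_centre','bar_mid_centre','bar_short_centre','toy_car_b'],2 if c=='top' else 1)
E
python3 a.py
```

```text
pics
t 0.0 pos [ 273.  -589.3  221.5] F [-0.2 -0.1  0.9] open 87.1
[[-0.001, 0.907, 0.42], [0.002, 0.42, -0.907], [-1.0, -0.0, -0.002]]
[ 1.15  0.32 -0.07  1.45  0.02  1.37 -0.06]
top clamp [549.  96.  -0.] 0.82
top nest [662.  93.   7.] 0.78
top nest [423. 137.  52.] 0.4
top grip_left [427. 280.  -2.] 0.6
top grip_right [447.  76.  40.] 0.55
top press_pad [423. 140.  53.] 0.62
top press_pad [ 452. -390.   17.] 0.26
top good_tray [ 440. -214.   -1.] 0.83
top rework_tray [432. 283.   0.] 0.97
top bar_long_centre [636. 216.  18.] 0.94
top bar_mid_centre [ 451. -389.   15.] 0.66
top bar_short_centre [657.  92.   8.] 0.52
top toy_car_b [ 768. -210.    1.] 0.69
top toy_car_b [455. 130.  41.] 0.46
side clamp [551. 101.  -2.] 0.74
side nest [660.  88.  10.] 0.75
side grip_left [453. 136.  41.] 0.86
side grip_right [451.  74.  42.] 0.84
side press_pad [426. 137.  54.] 0.56
side good_tray [ 438. -217.    5.] 0.89
side rework_tray [431. 283.  -5.] 0.67
side bar_long_centre [634. 218.  17.] 0.89
side bar_mid_centre [ 451. -392.   17.] 0.67
side bar_short_centre [457. 132.  40.] 0.51
side toy_car_b [ 762. -209.   -1.] 0.8
```

View pics/top0.png

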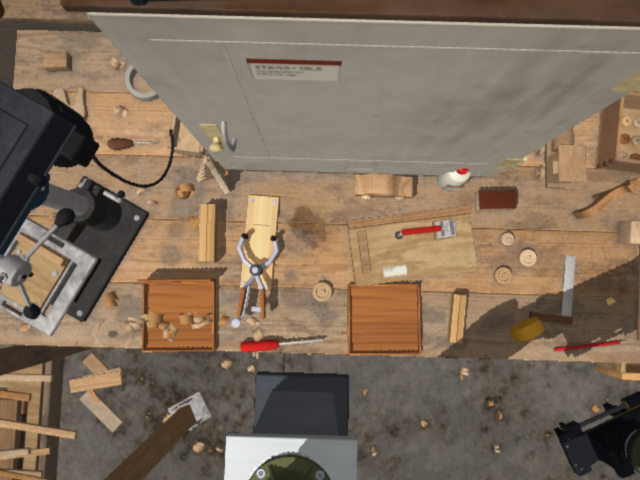

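View pics/side0.png

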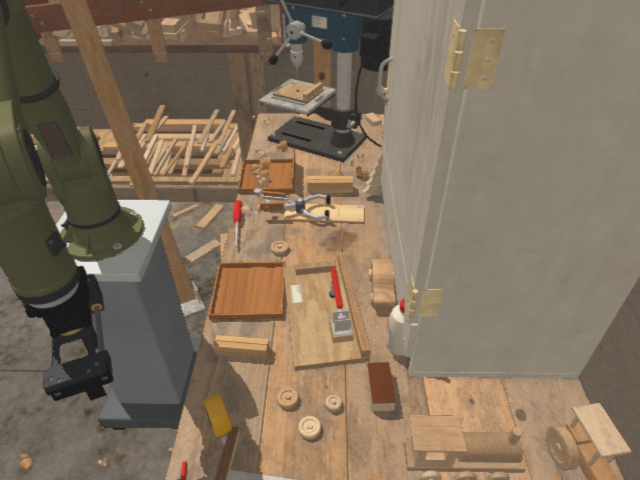

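The top picture shows the long bar at px (207,233), the clamp at (256,270), the raised-back tray at (180,315), the plain tray at (385,318), and a second bar at (458,318). The second bar is about 49 px long against 57 px for the long one, so it is the 115 mm bar, and no short bar is visible. The side view agrees. Next I'll move over the clamp for a closer look.

>>> {"method": "drive_tool", "body": {
  "commands": [
    [1,-0.04,0.19,-0.16,0,0,0],
    [1,-0.04,0.19,-0.16,0,0,0],
    [1,-0.04,0.19,-0.16,0,0,0],
    [1,-0.04,0.19,-0.16,0,0,0],
    [1,-0.04,0.19,-0.16,0,0,0]
  ]
}}

```text
time_s: 1.7
ee_pos: [378.3, -364.3, 262.9]
tcp_rot: [0.596, 0.381, 0.596, -0.381]
ft_force: [0.9, 0.2, -0.6]
opening: 86.8
```

>>> {"method": "drive_tool", "body": {
  "commands": [
    [1,-0.04,0.19,-0.16,0,0,0],
    [1,-0.04,0.19,-0.16,0,0,0],
    [1,-0.04,0.19,-0.16,0,0,0],
    [1,-0.04,0.19,-0.16,0,0,0],
    [1,-0.04,0.19,-0.16,0,0,0]
  ]
}}

```text
time_s: 2.2
ee_pos: [482.4, -140.6, 302.9]
tcp_rot: [0.596, 0.381, 0.595, -0.381]
ft_force: [0.2, -0.4, -0.8]
opening: 87.3
```

>>> {"method": "drive_tool", "body": {
  "commands": [
    [1,-0.04,0.19,-0.16,0,0,0],
    [1,-0.04,0.19,-0.16,0,0,0],
    [1,-0.04,0.19,-0.16,0,0,0],
    [1,-0.04,0.19,-0.16,0,0,0],
    [1,-0.04,0.19,-0.16,0,0,0]
  ]
}}

```text
time_s: 2.7
ee_pos: [586.7, 82.8, 342.9]
tcp_rot: [0.597, 0.381, 0.595, -0.381]
ft_force: [0.8, 0.1, -0.3]
opening: 87.2
```

>>> {"method": "drive_tool", "body": {
  "commands": [
    [1,0,0.0,0,25,0,0],
    [1,0,0.0,0,25,0,0],
    [1,0,0,0,25,0,0],
    [1,0,0,0,25,0,0]
  ]
}}

```text
time_s: 3.1
ee_pos: [586.7, 82.9, 342.9]
tcp_rot: [0.5, 0.501, 0.498, -0.501]
ft_force: [-0.2, 0.1, 0.7]
opening: 86.6
```

```bash
cat > b.py <<'E'
from h import *
st(); snap('wrist','w1')
tips('wrist',['clamp','nest','grip_left','grip_right','press_pad','rework_tray','bar_long_centre'],1)
for d in r.search_frame('wrist','bar_long')[:1]: print(d)
print(proj('wrist',[635,217,38]))
E
python3 b.py
```

```text
t 3.1 pos [586.7  82.9 342.9] F [-0.2  0.1  0.7] open 86.6
[[0.002, 1.0, -0.004], [-0.002, -0.004, -1.0], [-1.0, 0.002, 0.002]]
wrist clamp [549.  97.   0.] 0.59
wrist nest [660.  96.   8.] 0.66
wrist grip_left [455. 127.  38.] 0.95
wrist grip_right [452.  76.  40.] 0.94
wrist press_pad [423. 138.  55.] 0.66
wrist rework_tray [426. 287.  -8.] 0.92
wrist bar_long_centre [636. 220.  24.] 0.73
{'point': [635.7, 218.6, 37.6], 'score': 0.97}
(np.float64(219.1945067078209), np.float64(165.97151053753004))
```

View pics/w1.png

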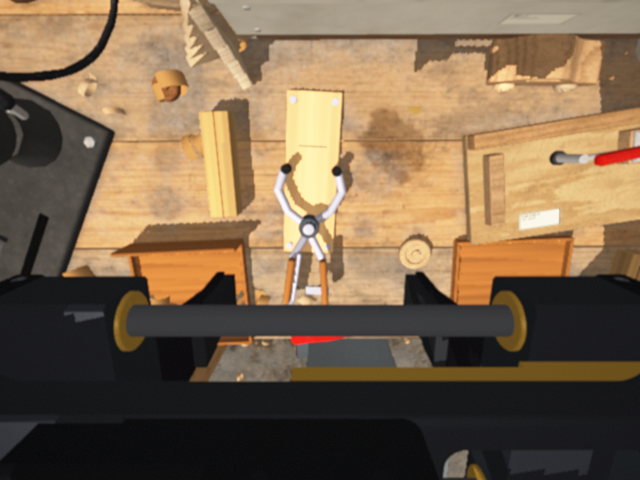

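```bash
python3 - <<'E'
from h import *
for n,u,v,z in [('nest',313,146.5,8),('plateL',290,91,8),('plateR',342,92,8),('noseL',286,170,38),('noseR',337,172,38),('piv',309,227,55),('barTL',201,112,38),('barBL',209,217,38),('barTR',229,111,38),('barTR0',229,111,0),('barBR',236,215,38),('barBR0',236,215,0)]:
    print(n,np.round(ray('wrist',u,v,z),1))
print(r.calibration('wrist')['T'][:3,3])
E
```

```text
nest [660.1  90.5   8. ]
plateL [733.1 121.2   8. ]
plateR [731.6  50.3   8. ]
noseL [629.3 126.9  38. ]
noseR [626.4  57.7  38. ]
piv [553.8  96.1  55. ]
barTL [703.6 235.1  38. ]
barBL [564.9 237.   38. ]
barTR [704.7 198.6  38. ]
barTR0 [708.6 208.1  -0. ]
barBR [567.6 198.9  38. ]
barBR0 [560.4 208.4   0. ]
[656.6917424   82.1028477  505.98290562]
```

>>> {"method": "drive_tool", "body": {
  "commands": [
    [1,0.2,0.048,-0.136,0,0,0],
    [1,0.2,0.048,-0.136,0,0,0],
    [1,0.2,0.048,-0.136,0,0,0],
    [1,0.2,0.048,-0.136,0,0,0],
    [1,0.2,0.048,-0.136,0,0,0]
  ]
}}

```text
time_s: 4.05
ee_pos: [635.7, 219.1, 140.8]
tcp_rot: [0.5, 0.501, 0.498, -0.501]
ft_force: [1.0, -0.8, -0.2]
opening: 86.8
```

```bash
python3 - <<'E'
from h import *
st(); snap('wrist')
tips('wrist',['bar_long_centre','nest'],1)
for d in r.search_frame('wrist','bar_long')[:1]: print(d)
E
```

```text
t 4.05 pos [635.7 219.1 140.8] F [ 1.  -0.8 -0.2] open 86.8
[[0.002, 1.0, -0.003], [-0.002, -0.003, -1.0], [-1.0, 0.002, 0.002]]
wrist bar_long_centre [636. 222.  24.] 0.61
wrist nest [662.  95.   9.] 0.96
{'point': [645.8, 220.4, 36.0], 'score': 0.8}
```

>>> {"method": "drive_tool", "body": {
  "commands": [
    [1,0.05,0,-0.001,0,0,0],
    [1,0.1,0,-0.001,0,0,0],
    [1,0.13,0,-0.001,0,0,0],
    [1,0.13,0,-0.001,0,0,0]
  ]
}}

```text
time_s: 4.65
ee_pos: [633.3, 215.5, 8.9]
tcp_rot: [-0.499, -0.498, -0.499, 0.504]
ft_force: [-0.0, -0.6, 0.2]
opening: 87.2
```

>>> {"method": "drive_tool", "body": {
  "commands": [
    [0,0,0,0,0,0,0],
    [0,0,0,0,0,0,0],
    [0,0,0,0,0,0,0],
    [0,0,0,0,0,0,0],
    [0,0,0,0,0,0,0]
  ],
  "squeeze": 25
}}

```text
time_s: 5.15
ee_pos: [633.9, 215.8, 10.1]
tcp_rot: [-0.499, -0.499, -0.499, 0.503]
ft_force: [-0.1, -0.4, -0.4]
opening: 55.1
```

>>> {"method": "drive_tool", "body": {
  "commands": [
    [0,0,0,0,0,0,0],
    [0,0,0,0,0,0,0],
    [0,0,0,0,0,0,0],
    [0,0,0,0,0,0,0],
    [0,0,0,0,0,0,0]
  ]
}}

```text
time_s: 5.65
ee_pos: [634.1, 216.5, 10.5]
tcp_rot: [-0.499, -0.499, -0.499, 0.503]
ft_force: [-0.8, 1.0, 4.1]
opening: 37.7
```

```bash
python3 - <<'E'
from h import *
st(); move([661,90.6,90],-93)
E
```

```text
t 5.65 pos [634.1 216.5  10.5] F [-0.8  1.   4.1] open 37.7
[[-0.003, 1.0, -0.004], [-0.004, -0.004, -1.0], [-1.0, -0.003, 0.004]]
rotopt 0 [2.8 0.3 0.2]
rotopt 180 [-177.2   -0.2    0.4]
shift [-0.079   0.0271  0.1262] rot [2.8 0.3 0.2]
```

>>> {"method": "drive_tool", "body": {
  "commands": [
    [0,-0.04,0,0,0,0,0],
    [0,-0.075,0,0,0,0,0],
    [0,-0.075,0.01,0.04,0,0,0],
    [0,-0.075,0.02,0.08,2.8,0.3,0.2],
    [0,-0.075,0.027,0.126,2.8,0.3,0.2]
  ],
  "squeeze": 30
}}

```text
time_s: 6.15
ee_pos: [660.7, 89.7, 85.7]
tcp_rot: [0.487, 0.513, 0.487, -0.513]
ft_force: [0.8, 0.0, -1.4]
opening: 37.7
```

```bash
python3 - <<'E'
from h import *
st(); snap('wrist','w2')
tips('wrist',['bar_long_centre','nest','clamp'],1)
move([661,90.6,19],-93)
E
```

```text
t 6.15 pos [660.7  89.7  85.7] F [ 0.8  0.  -1.4] open 37.7
[[0.0, 0.999, -0.052], [0.0, -0.052, -0.999], [-1.0, 0.0, -0.0]]
wrist bar_long_centre [664.  93.  99.] 0.78
rotopt 0 [-0.3  0.   0.1]
rotopt 180 [ 1.797e+02  1.000e-01 -1.000e-01]
shift [ 0.0659  0.0003 -0.0033] rot [-0.3  0.   0.1]
```

>>> {"method": "drive_tool", "body": {
  "commands": [
    [0,0.03,0,-0.003,0,0,0],
    [0,0.05,0,-0.003,0,0,0],
    [0,0.06,0,-0.003,0,0,0],
    [0,0.065,0,-0.003,0,0,0],
    [0,0.065,0,-0.003,0,0,0]
  ]
}}

```text
time_s: 6.85
ee_pos: [660.6, 91.5, 20.0]
tcp_rot: [-0.486, -0.513, -0.486, 0.514]
ft_force: [0.9, 0.3, -1.5]
opening: 37.9
```

```bash
python3 - <<'E'
from h import *
st(); snap('wrist','w3')
move([661,90.6,19],-93)
E
```

```text
t 6.85 pos [660.6  91.5  20. ] F [ 0.9  0.3 -1.5] open 37.9
[[-0.001, 0.998, -0.056], [-0.0, -0.056, -0.998], [-1.0, -0.001, 0.0]]
rotopt 0 [-0.2  0.   0. ]
rotopt 180 [179.8   0.   -0. ]
shift [ 0.0016 -0.0001  0.0007] rot [-0.2  0.   0. ]
```

View pics/w3.png

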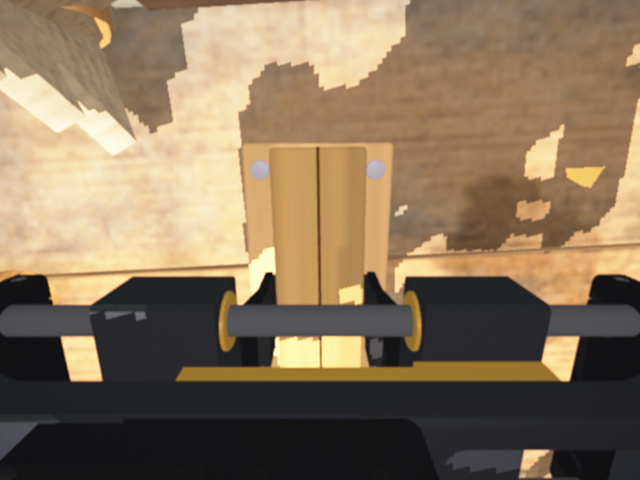

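The bar sits centred along the plate, with its glue line at px column 318 and the plate running from 243 to 393. I'll release it and move to the handles.

>>> {"method": "drive_tool", "body": {
  "commands": [
    [0,0.001,0,0.001,0,0,0],
    [1,0.001,0,0.001,0,0,0],
    [1,0.001,0,0.001,0,0,0],
    [1,0.001,0,0.001,0,0,0],
    [1,0.001,0,0.001,0,0,0]
  ]
}}

```text
time_s: 7.4
ee_pos: [661.3, 90.2, 20.0]
tcp_rot: [0.486, 0.514, 0.486, -0.514]
ft_force: [0.3, -0.4, 0.3]
opening: 61.9
```

>>> {"method": "drive_tool", "body": {
  "commands": [
    [1,0,0,0,0,0,0],
    [1,0,0,0,0,0,0],
    [1,0,0,0,0,0,0],
    [1,0,0,0,0,0,0],
    [1,0,0,0,0,0,0]
  ]
}}

```text
time_s: 7.9
ee_pos: [661.3, 90.3, 19.9]
tcp_rot: [0.486, 0.514, 0.486, -0.514]
ft_force: [-0.8, -0.8, 0.4]
opening: 86.5
```

>>> {"method": "drive_tool", "body": {
  "commands": [
    [1,-0.03,0,0,0,0,0],
    [1,-0.08,0,0,0,0,0],
    [1,-0.11,0,0,0,0,0],
    [1,-0.11,0,0,0,0,0]
  ]
}}

```text
time_s: 8.3
ee_pos: [664.7, 91.4, 136.1]
tcp_rot: [0.488, 0.517, 0.483, -0.511]
ft_force: [1.1, -0.9, 0.7]
opening: 86.9
```

>>> {"method": "drive_tool", "body": {
  "commands": [
    [1,0,-0.21,0,0,0,0],
    [1,0,-0.21,0,0,0,0],
    [1,0,-0.21,0,0,0,0],
    [1,0,-0.21,0,0,0,0],
    [1,0,-0.21,0,0,0,0]
  ]
}}

```text
time_s: 8.8
ee_pos: [448.6, 102.9, 132.1]
tcp_rot: [0.488, 0.514, 0.484, -0.513]
ft_force: [0.5, 0.0, -0.7]
opening: 87.1
```

```bash
python3 - <<'E'
from h import *
st(); snap('wrist','w4'); snap('side')
tips('wrist',['bar_long_centre','grip_left','grip_right','clamp'],1)
tips('side',['bar_long_centre','grip_left','grip_right','press_pad'],1)
move([452,102,21],-93)
E
```

```text
t 8.8 pos [448.6 102.9 132.1] F [ 0.5  0.  -0.7] open 87.1
[[0.005, 0.999, -0.054], [-0.003, -0.054, -0.999], [-1.0, 0.006, 0.003]]
wrist grip_right [450.  77.  41.] 0.85
wrist clamp [552.  99.   1.] 0.68
side bar_long_centre [666.  92.  25.] 0.73
side grip_left [454. 134.  40.] 0.8
side grip_right [449.  75.  43.] 0.55
side press_pad [426. 138.  53.] 0.55
rotopt 0 [-0.2 -0.2 -0.5]
rotopt 180 [179.8  -0.9   0.2]
shift [ 0.1126 -0.0046  0.0019] rot [-0.2 -0.2 -0.5]
```

View pics/w4.png

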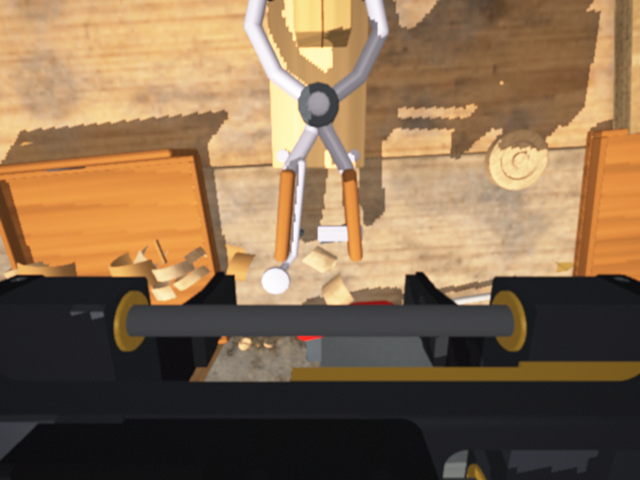

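The bar lies between the jaws with its end just past the pivot. The left handle runs from px (288,172) to (281,260), the right one from (349,172) to (357,260), and the pad is at (276,280).

```bash
python3 - <<'E'
from h import *
for u,v in [(288,172),(281,258),(349,172),(356,258),(276,280),(319,103)]: print(np.round(ray('wrist',u,v,52),1))
E
```

```text
[511.6 122.3  52. ]
[447.9 132.8  52. ]
[509.1  79.   52. ]
[444.7  75.9  52. ]
[430.4 138.2  52. ]
[556.2  97.6  52. ]
```

>>> {"method": "drive_tool", "body": {
  "commands": [
    [1,0.04,0.008,0,0,0,0],
    [1,0.08,0.008,0,0,0,0],
    [1,0.11,0.008,0,0,0,0],
    [1,0.11,0.008,0,0,0,0]
  ]
}}

```text
time_s: 9.7
ee_pos: [461.1, 102.8, 19.9]
tcp_rot: [0.485, 0.515, 0.486, -0.513]
ft_force: [-0.0, -0.5, -0.8]
opening: 87.3
```

>>> {"method": "drive_tool", "body": {
  "commands": [
    [0,0,0,0,0,0,0],
    [0,0,0,0,0,0,0],
    [0,0,0,0,0,0,0],
    [0,0,0,0,0,0,0],
    [0,0,0,0,0,0,0]
  ],
  "squeeze": 28
}}

```text
time_s: 10.2
ee_pos: [461.1, 102.6, 20.7]
tcp_rot: [0.485, 0.515, 0.486, -0.513]
ft_force: [-3.4, -0.2, 2.4]
opening: 54.9
```

>>> {"method": "drive_tool", "body": {
  "commands": [
    [0,0,0,0,0,0,0],
    [0,0,0,0,0,0,0],
    [0,0,0,0,0,0,0],
    [0,0,0,0,0,0,0],
    [0,0,0,0,0,0,0]
  ]
}}

```text
time_s: 10.7
ee_pos: [459.6, 103.2, 20.8]
tcp_rot: [-0.485, -0.514, -0.487, 0.514]
ft_force: [-6.4, 0.9, 5.7]
opening: 41.4
```

>>> {"method": "drive_tool", "body": {
  "commands": [
    [0,0,0,0,0,0,0],
    [0,0,0,0,0,0,0],
    [0,0,0,0,0,0,0],
    [0,0,0,0,0,0,0],
    [0,0,0,0,0,0,0]
  ]
}}

```text
time_s: 11.2
ee_pos: [459.2, 103.6, 20.9]
tcp_rot: [-0.485, -0.513, -0.487, 0.514]
ft_force: [-3.8, 0.8, 4.8]
opening: 40.9
```

```bash
python3 - <<'E'
from h import *
st(); snap('wrist','w5')
E
```

```text
t 11.2 pos [459.2 103.6  20.9] F [-3.8  0.8  4.8] open 40.9
[[-0.003, 0.998, -0.055], [0.002, -0.055, -0.998], [-1.0, -0.003, -0.002]]
```

View pics/w5.png

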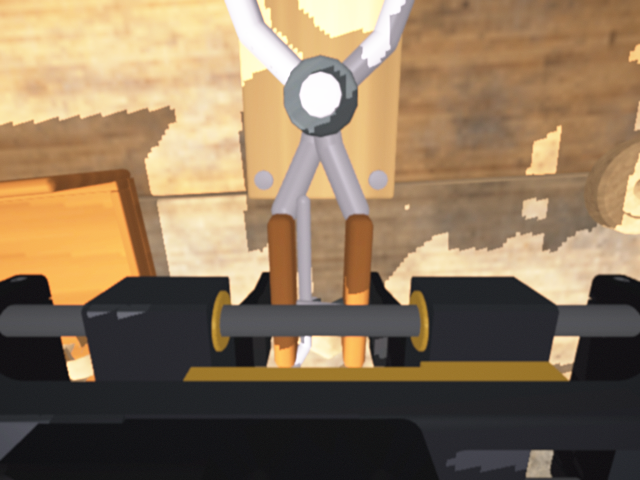

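The handles stopped at about 31 mm spacing on the thick bar, so the tooth shouldn't catch. I'll release them and lift clear.

>>> {"method": "drive_tool", "body": {
  "commands": [
    [1,0,0,0,0,0,0],
    [1,0,0,0,0,0,0],
    [1,0,0,0,0,0,0],
    [1,0,0,0,0,0,0],
    [1,0,0,0,0,0,0]
  ]
}}

```text
time_s: 11.75
ee_pos: [459.2, 103.5, 20.9]
tcp_rot: [-0.485, -0.513, -0.487, 0.514]
ft_force: [-0.2, -0.4, -0.4]
opening: 73.3
```

>>> {"method": "drive_tool", "body": {
  "commands": [
    [1,0,0,0,0,0,0],
    [1,0,0,0,0,0,0],
    [1,0,0,0,0,0,0],
    [1,0,0,0,0,0,0],
    [1,0,0,0,0,0,0]
  ]
}}

```text
time_s: 12.25
ee_pos: [459.1, 103.6, 20.9]
tcp_rot: [-0.485, -0.513, -0.487, 0.514]
ft_force: [0.2, -0.2, -0.3]
opening: 87.0
```

>>> {"method": "drive_tool", "body": {
  "commands": [
    [1,-0.04,0,0,0,0,0],
    [1,-0.09,0,0,0,0,0],
    [1,-0.12,0,0,0,0,0],
    [1,-0.12,0,0,0,0,0]
  ]
}}

```text
time_s: 12.65
ee_pos: [462.8, 104.1, 145.5]
tcp_rot: [0.487, 0.516, 0.485, -0.512]
ft_force: [0.5, 0.3, 0.2]
opening: 86.7
```

>>> {"method": "drive_tool", "body": {
  "commands": [
    [1,0,0.14,0,0,0,0],
    [1,0,0.14,0,0,0,0],
    [1,0,0.14,0,0,0,0],
    [1,0,0.14,0,0,0,0]
  ]
}}

```text
time_s: 13.05
ee_pos: [606.4, 94.5, 143.1]
tcp_rot: [0.485, 0.517, 0.485, -0.512]
ft_force: [-0.9, -0.5, 0.1]
opening: 87.2
```

```bash
python3 - <<'E'
from h import *
st(); snap('wrist','w6'); snap('side')
tips('wrist',['bar_long_centre'],1)
tips('side',['bar_long_centre','grip_left','grip_right','rework_tray','bar_mid_centre'],1)
print(r.search_frame('wrist','bar_long')[:1],r.search_frame('side','bar_long')[:1])
E
```

```text
t 13.05 pos [606.4  94.5 143.1] F [-0.9 -0.5  0.1] open 87.2
[[0.004, 0.998, -0.059], [0.005, -0.059, -0.998], [-1.0, 0.004, -0.005]]
wrist bar_long_centre [663.  96.  32.] 0.81
side bar_long_centre [669.  86.  23.] 0.91
side grip_left [454. 132.  40.] 0.55
side grip_right [450.  76.  43.] 0.85
side rework_tray [433. 282.  -4.] 0.81
side bar_mid_centre [ 448. -391.   14.] 0.84
[{'point': [670.2, 94.5, 46.4], 'score': 0.58}] [{'point': [665.5, 75.5, 45.7], 'score': 0.91}]
```

View pics/w6.png

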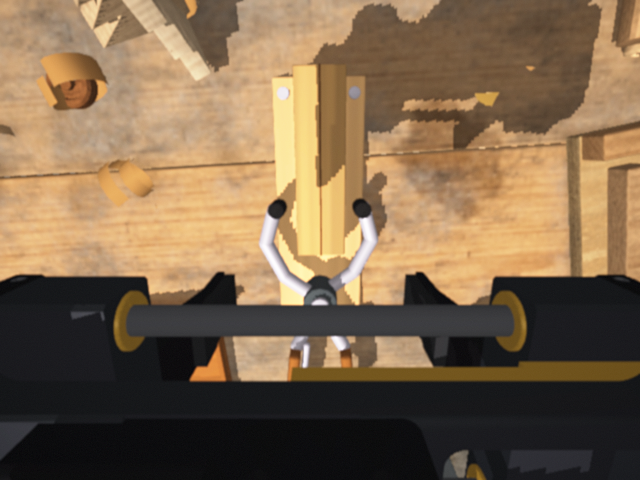

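```bash
python3 - <<'E'
from h import *
for u,v in [(295,67),(344,67),(299,254),(343,254),(321,160)]: print(np.round(ray('wrist',u,v,46),1))
move([664,91,19],-93)
E
```

```text
[729.9 106.1  46. ]
[727.9  71.2  46. ]
[590.8 113.2  46. ]
[588.8  77.3  46. ]
[664.5  91.1  46. ]
rotopt 0 [-0.2 -0.1 -0.4]
rotopt 180 [ 1.798e+02 -6.000e-01  1.000e-01]
shift [0.1284 0.061  0.002 ] rot [-0.2 -0.1 -0.4]
```

>>> {"method": "drive_tool", "body": {
  "commands": [
    [1,0.03,0.055,0.001,0,0,0],
    [1,0.06,0.057,0.001,0,0,0],
    [1,0.1,0.057,0.001,0,0,0],
    [1,0.124,0.057,0.001,0,0,0],
    [1,0.124,0.057,0.001,0,0,0]
  ]
}}

```text
time_s: 14.05
ee_pos: [656.6, 91.3, 19.1]
tcp_rot: [-0.486, -0.513, -0.486, 0.514]
ft_force: [-0.0, -0.3, 0.0]
opening: 87.0
```

>>> {"method": "drive_tool", "body": {
  "commands": [
    [0,0,0,0,0,0,0],
    [0,0,0,0,0,0,0],
    [0,0,0,0,0,0,0],
    [0,0,0,0,0,0,0],
    [0,0,0,0,0,0,0]
  ],
  "squeeze": 35
}}

```text
time_s: 14.55
ee_pos: [657.2, 91.3, 20.2]
tcp_rot: [0.486, 0.514, 0.486, -0.513]
ft_force: [0.1, -0.3, 0.3]
opening: 55.1
```

>>> {"method": "drive_tool", "body": {
  "commands": [
    [0,0,0,0,0,0,0],
    [0,0,0,0,0,0,0],
    [0,0,0,0,0,0,0],
    [0,0,0,0,0,0,0],
    [0,0,0,0,0,0,0]
  ]
}}

```text
time_s: 15.05
ee_pos: [657.4, 91.4, 20.5]
tcp_rot: [0.486, 0.514, 0.486, -0.513]
ft_force: [1.1, -1.1, 3.3]
opening: 37.8
```

>>> {"method": "drive_tool", "body": {
  "commands": [
    [0,-0.03,0,0,0,0,0],
    [0,-0.07,0,0,0,0,0],
    [0,-0.1,0,0,0,0,0],
    [0,-0.1,0,0,0,0,0]
  ]
}}

```text
time_s: 15.45
ee_pos: [660.1, 92.4, 125.5]
tcp_rot: [0.488, 0.516, 0.484, -0.511]
ft_force: [1.0, 1.0, -1.8]
opening: 37.7
```

```bash
python3 - <<'E'
from h import *
st(); move([431,283,110],0); 
E
```

```text
t 15.45 pos [660.1  92.4 125.5] F [ 1.   1.  -1.8] open 37.7
[[0.009, 0.998, -0.055], [0.001, -0.055, -0.998], [-1.0, 0.009, -0.002]]
rotopt 0 [-93.2   0.4  -0.5]
rotopt 180 [86.8 -0.5 -0.4]
shift [ 0.0135 -0.2395 -0.1776] rot [86.8 -0.5 -0.4]
```

>>> {"method": "drive_tool", "body": {
  "commands": [
    [0,0,-0.03,-0.025,-8.5,0,0],
    [0,0,-0.06,-0.05,-17,0,0],
    [0,0,-0.09,-0.07,-25.5,0,0],
    [0,0,-0.12,-0.09,-34,0,0],
    [0,0,-0.15,-0.11,-42,0,0]
  ]
}}

```text
time_s: 15.95
ee_pos: [514.3, 210.8, 122.8]
tcp_rot: [0.641, 0.305, 0.636, -0.302]
ft_force: [-0.3, 0.6, -1.1]
opening: 37.4
```

>>> {"method": "drive_tool", "body": {
  "commands": [
    [0,0,0,0,-8.5,0,0],
    [0,0,0,0,-17,0,0],
    [0,0,0,0,-25.5,0,0],
    [0,0,0,0,-34,0,0],
    [0,0,0,0,-42,0,0]
  ]
}}

```text
time_s: 16.45
ee_pos: [513.5, 210.3, 121.4]
tcp_rot: [0.707, 0.052, 0.703, -0.052]
ft_force: [0.6, -0.4, -2.2]
opening: 37.6
```

```bash
python3 - <<'E'
from h import *
st(); move([431,283,110],0); snap('side'); snap('top')
for c in('side','top'): tips(c,['rework_tray','bar_long_centre'])
E
```

```text
t 16.45 pos [513.5 210.3 121.4] F [ 0.6 -0.4 -2.2] open 37.6
[[0.006, 0.148, 0.989], [-0.0, 0.989, -0.148], [-1.0, 0.001, 0.005]]
rotopt 0 [-8.5  0.3 -0. ]
rotopt 180 [171.5  -0.   -0.5]
shift [ 0.011   0.0597 -0.0924] rot [-8.5  0.3 -0. ]
side rework_tray [430. 284.  -5.] 0.81
side bar_long_centre [515. 216. 128.] 0.91
top bar_long_centre [511. 218. 126.] 0.98
```

>>> {"method": "drive_tool", "body": {
  "commands": [
    [0,0.01,0.03,-0.045,-8.5,0,0],
    [0,0.01,0.058,-0.092,-8.5,0,0],
    [0,0.01,0.058,-0.092,-8.5,0,0],
    [0,0.01,0.058,-0.092,-8.5,0,0]
  ]
}}

```text
time_s: 17.15
ee_pos: [430.6, 283.9, 112.0]
tcp_rot: [0.71, 0.001, 0.704, -0.002]
ft_force: [0.7, -0.5, -1.3]
opening: 37.8
```

```bash
python3 - <<'E'
from h import *
st(); move([431,281,17],0); snap('wrist','w7')
E
```

```text
t 17.15 pos [430.6 283.9 112. ] F [ 0.7 -0.5 -1.3] open 37.8
[[0.008, 0.005, 1.0], [-0.0, 1.0, -0.005], [-1.0, -0.0, 0.008]]
rotopt 0 [-0.3  0.4  0. ]
rotopt 180 [179.7   0.   -0.7]
shift [ 0.095  -0.0029 -0.0003] rot [-0.3  0.4  0. ]
```

View pics/w7.png

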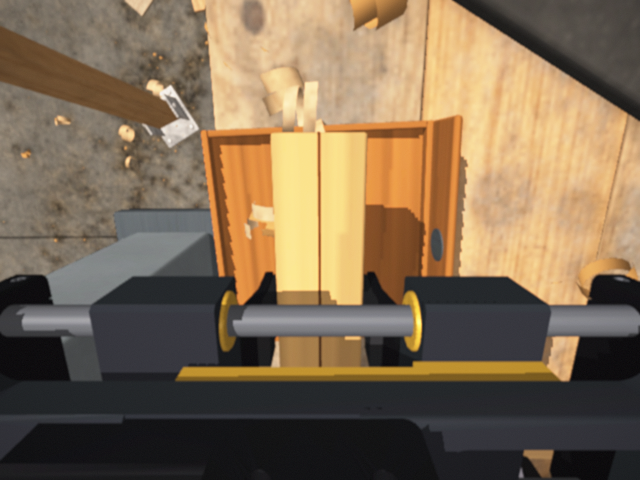

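```bash
python3 - <<'E'
from h import *
print(ray('wrist',320,133,139),ray('wrist',320,127,16),ray('wrist',320,134,16), ray('wrist',205,132,16),ray('wrist',428,121,16))
E
```

```text
[431.8114779  358.76199695 139.        ] [433.06262312 367.80355566  16.        ] [433.0240491  362.94651015  16.        ] [349.39923007 364.99568279  16.        ] [511.42531526 371.33200675  16.        ]
```

The bar end at y≈359 is close to the +y wall, whose inner face is at about 363, so I'll shift 7 mm toward -y and lower.

>>> {"method": "drive_tool", "body": {
  "commands": [
    [0,0.0,-0.007,0,0,0,0],
    [0,0.04,-0.007,0,0,0,0],
    [0,0.075,-0.007,0,0,0,0],
    [0,0.093,-0.007,0,0,0,0],
    [0,0.093,-0.007,0,0,0,0]
  ]
}}

```text
time_s: 17.7
ee_pos: [434.0, 272.7, 17.1]
tcp_rot: [0.709, 0.003, 0.705, -0.005]
ft_force: [-0.2, 0.4, -0.8]
opening: 37.7
```

>>> {"method": "drive_tool", "body": {
  "commands": [
    [0,0.001,0,0,0,0,0],
    [1,0.001,0,0,0,0,0],
    [1,0.001,0,0,0,0,0],
    [1,0.001,0,0,0,0,0],
    [1,0.001,0,0,0,0,0]
  ]
}}

```text
time_s: 18.2
ee_pos: [434.3, 272.7, 16.5]
tcp_rot: [0.709, 0.004, 0.705, -0.005]
ft_force: [0.3, -0.1, -0.5]
opening: 62.2
```

>>> {"method": "drive_tool", "body": {
  "commands": [
    [1,0,0,0,0,0,0],
    [1,0,0,0,0,0,0],
    [1,0,0,0,0,0,0],
    [1,0,0,0,0,0,0]
  ]
}}

```text
time_s: 18.6
ee_pos: [434.2, 272.7, 16.5]
tcp_rot: [0.709, 0.003, 0.705, -0.005]
ft_force: [-0.2, 0.2, 0.3]
opening: 85.9
```

>>> {"method": "drive_tool", "body": {
  "commands": [
    [1,-0.03,0,0,0,0,0],
    [1,-0.08,0,0,0,0,0],
    [1,-0.13,0,0,0,0,0],
    [1,-0.18,0,0,0,0,0],
    [1,-0.18,0,0,0,0,0]
  ]
}}

```text
time_s: 19.1
ee_pos: [436.3, 276.0, 202.9]
tcp_rot: [0.713, 0.005, 0.701, -0.003]
ft_force: [-0.2, 0.2, -0.0]
opening: 87.4
```

```bash
python3 - <<'E'
from h import *
st(); 
for c in('side','top'):
    snap(c,c+'8'); tips(c,['rework_tray','bar_long_centre','bar_mid_centre','bar_short_centre','grip_left','grip_right'])
E
```

```text
t 19.1 pos [436.3 276.  202.9] F [-0.2  0.2 -0. ] open 87.4
[[0.017, 0.011, 1.0], [0.002, 1.0, -0.011], [-1.0, 0.002, 0.017]]
side rework_tray [433. 281.  -6.] 0.76
side bar_long_centre [433. 277.  25.] 0.88
side bar_mid_centre [ 449. -390.   16.] 0.64
side grip_left [452. 132.  44.] 0.56
side grip_right [449.  76.  44.] 0.82
top rework_tray [426. 285.  -3.] 0.61
top bar_long_centre [433. 278.  22.] 0.95
top bar_mid_centre [549. 100.  -0.] 0.7
top grip_left [454. 131.  40.] 0.67
top grip_right [445.  77.  43.] 0.8
```

View pics/side8.png

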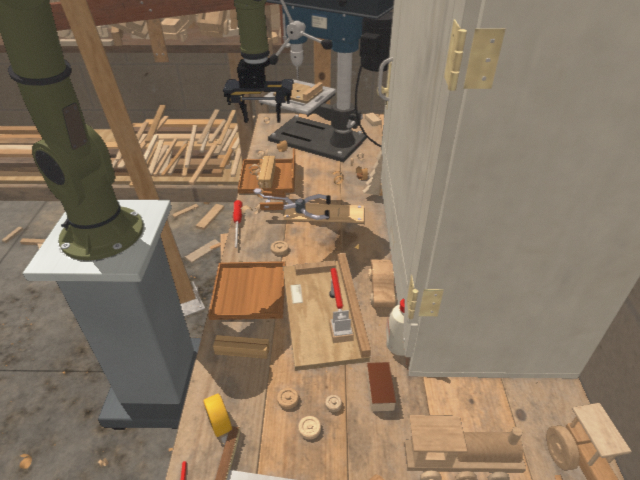

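The long bar lies flat in the raised-back tray (px (267,170)), the clamp is open, and the mid bar is still at (241,346). Next is the mid bar.

>>> {"method": "drive_tool", "body": {
  "commands": [
    [1,0,-0.04,0.02,8.5,0,0],
    [1,0,-0.08,0.04,17,0,0],
    [1,0,-0.12,0.06,25.5,0,0],
    [1,0,-0.16,0.08,34,0,0],
    [1,0,-0.2,0.1,42,0,0]
  ]
}}

```text
time_s: 20.3
ee_pos: [531.4, 70.2, 197.4]
tcp_rot: [0.66, 0.259, 0.655, -0.259]
ft_force: [1.1, 0.1, 0.2]
opening: 87.0
```

>>> {"method": "drive_tool", "body": {
  "commands": [
    [1,0,-0.175,0.155,0,0,0],
    [1,0,-0.175,0.155,0,0,0],
    [1,0,-0.175,0.155,0,0,0],
    [1,0,-0.175,0.155,0,0,0],
    [1,0,-0.175,0.155,0,0,0]
  ]
}}

```text
time_s: 20.8
ee_pos: [524.6, -167.9, 197.9]
tcp_rot: [0.66, 0.26, 0.655, -0.261]
ft_force: [0.3, 0.6, 0.7]
opening: 86.8
```

>>> {"method": "drive_tool", "body": {
  "commands": [
    [1,0,-0.22,0.1,42,0,0],
    [1,0,-0.22,0.1,42,0,0],
    [1,0,-0.22,0.1,42,0,0],
    [1,0,-0.22,0.1,42,0,0],
    [1,0,-0.22,0.1,42,0,0]
  ]
}}

```text
time_s: 21.3
ee_pos: [445.5, -399.2, 198.2]
tcp_rot: [0.521, 0.481, 0.516, -0.48]
ft_force: [0.9, 0.4, 0.4]
opening: 87.3
```

```bash
python3 - <<'E'
from h import *
st(); snap('wrist','w9'); tips('wrist',['bar_mid_centre','bar_short_centre','good_tray'])
print(r.search_frame('wrist','bar_mid')[:1])
move([450,-390,140],-90)
for p in ([506,-390,30],[392,-390,30]): print(proj('wrist',p))
E
```

```text
t 21.3 pos [ 445.5 -399.2  198.2] F [0.9 0.4 0.4] open 87.3
[[0.006, 0.997, 0.076], [-0.004, 0.076, -0.997], [-1.0, 0.006, 0.005]]
wrist bar_mid_centre [ 450. -392.   14.] 0.69
wrist good_tray [ 438. -217.    6.] 0.91
[{'point': [452.4, -394.8, 29.9], 'score': 0.69}]
rotopt 0 [ 4.8  0.2 -0.4]
rotopt 180 [-175.2    0.6    0.2]
shift [ 0.0579  0.003  -0.006 ] rot [ 4.8  0.2 -0.4]
(np.float64(317.26121982346825), np.float64(161.32561280463946))
(np.float64(308.3265560504391), np.float64(273.44397655340913))
```

View pics/w9.png

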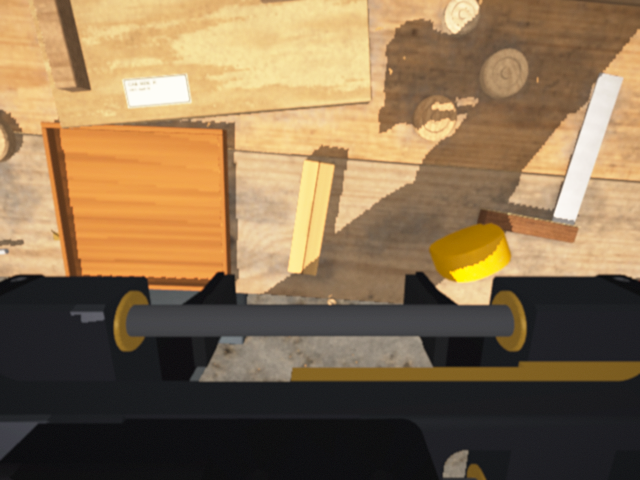

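```bash
python3 - <<'E'
from h import *
a,b=ray('wrist',319,162,30),ray('wrist',303.5,273,30);d=a-b;y=np.degrees(np.arctan2(d[1],d[0]))
print(a,b,(a+b)/2,np.linalg.norm(d),y)
print([np.round(ray('wrist',*p,16),0) for p in [(45,124),(225,128),(229,290),(72,275)]])
m=(a+b)/2; move([m[0],m[1],10],y-90)
E
```

```text
[ 505.5128988  -391.70485883   30.        ] [ 392.07691372 -384.96443941   30.        ] [ 448.79490626 -388.33464912   30.        ] 113.63606806700675 -3.400543636829821
[array([ 519., -125.,   16.]), array([ 530., -298.,   16.]), array([ 360., -305.,   16.]), array([ 364., -135.,   16.])]
rotopt 0 [ 8.2  0.1 -0.4]
rotopt 180 [-171.8    0.6    0.2]
shift [ 0.1879  0.0012 -0.0082] rot [ 8.2  0.1 -0.4]
```

>>> {"method": "drive_tool", "body": {
  "commands": [
    [1,0.04,0.002,-0.007,8,0,0],
    [1,0.09,0.002,-0.007,8,0,0],
    [1,0.14,0.002,-0.007,8,0,0],
    [1,0.175,0.002,-0.007,8,0,0],
    [1,0.192,0.002,-0.007,8,0,0]
  ]
}}

```text
time_s: 22.05
ee_pos: [449.0, -385.8, 2.6]
tcp_rot: [0.487, 0.514, 0.487, -0.511]
ft_force: [0.6, -0.2, 0.3]
opening: 87.2
```

>>> {"method": "drive_tool", "body": {
  "commands": [
    [0,0,0,0,0,0,0],
    [0,0,0,0,0,0,0],
    [0,0,0,0,0,0,0],
    [0,0,0,0,0,0,0],
    [0,0,0,0,0,0,0]
  ],
  "squeeze": 30
}}

```text
time_s: 22.55
ee_pos: [449.6, -386.5, 4.0]
tcp_rot: [0.488, 0.514, 0.486, -0.512]
ft_force: [-0.4, 0.3, 0.2]
opening: 54.9
```

>>> {"method": "drive_tool", "body": {
  "commands": [
    [0,0,0,0,0,0,0],
    [0,0,0,0,0,0,0],
    [0,0,0,0,0,0,0],
    [0,0,0,0,0,0,0],
    [0,0,0,0,0,0,0]
  ]
}}

```text
time_s: 23.05
ee_pos: [449.8, -387.1, 4.4]
tcp_rot: [0.488, 0.514, 0.485, -0.512]
ft_force: [0.2, -0.9, 2.0]
opening: 29.9
```

>>> {"method": "drive_tool", "body": {
  "commands": [
    [0,-0.03,0,0,0,0,0],
    [0,-0.08,0,0,0,0,0],
    [0,-0.12,0,0,0,0,0],
    [0,-0.12,0,0,0,0,0]
  ]
}}

```text
time_s: 23.45
ee_pos: [452.6, -388.9, 130.5]
tcp_rot: [0.492, 0.514, 0.482, -0.511]
ft_force: [1.2, 0.3, -0.5]
opening: 29.9
```

```bash
python3 - <<'E'
from h import *
st(); move([661,90.6,120],-93)
E
```

```text
t 23.45 pos [ 452.6 -388.9  130.5] F [ 1.2  0.3 -0.5] open 29.9
[[0.013, 0.999, -0.052], [-0.008, -0.052, -0.999], [-1.0, 0.013, 0.007]]
rotopt 0 [ 0.   0.4 -0.8]
rotopt 180 [-180.     1.2    0.6]
shift [ 0.0096  0.183  -0.4898] rot [ 0.   0.4 -0.8]
```

>>> {"method": "drive_tool", "body": {
  "commands": [
    [0,0,0.085,-0.23,0,0,0],
    [0,0,0.085,-0.23,0,0,0],
    [0,0,0.085,-0.23,0,0,0],
    [0,0,0.085,-0.23,0,0,0],
    [0,0,0.085,-0.23,0,0,0]
  ]
}}

```text
time_s: 23.95
ee_pos: [549.5, -160.7, 129.3]
tcp_rot: [0.492, 0.514, 0.483, -0.511]
ft_force: [0.1, 0.3, -1.7]
opening: 29.9
```

>>> {"method": "drive_tool", "body": {
  "commands": [
    [0,0,0.085,-0.23,0,0,0],
    [0,0,0.085,-0.23,0,0,0],
    [0,0,0.085,-0.23,0,0,0],
    [0,0,0.085,-0.23,0,0,0],
    [0,0,0.085,-0.23,0,0,0]
  ]
}}

```text
time_s: 24.45
ee_pos: [645.8, 66.9, 127.6]
tcp_rot: [0.491, 0.513, 0.483, -0.512]
ft_force: [0.9, -0.6, 0.3]
opening: 29.9
```

```bash
python3 - <<'E'
from h import *
st(); move([661,90.6,80],-93)
E
```

```text
t 24.45 pos [645.8  66.9 127.6] F [ 0.9 -0.6  0.3] open 29.9
[[0.01, 0.999, -0.051], [-0.006, -0.05, -0.999], [-1.0, 0.01, 0.006]]
rotopt 0 [ 0.1  0.3 -0.6]
rotopt 180 [-179.9    0.9    0.5]
shift [ 0.0475  0.0135 -0.0247] rot [ 0.1  0.3 -0.6]
```

>>> {"method": "drive_tool", "body": {
  "commands": [
    [0,0.04,0.0135,-0.0245,0,0.3,-0.6],
    [0,0.047,0.0135,-0.0245,0,0.3,-0.6],
    [0,0.047,0.0135,-0.0245,0,0.3,-0.6]
  ]
}}

```text
time_s: 24.75
ee_pos: [658.5, 90.8, 76.8]
tcp_rot: [-0.486, -0.51, -0.489, 0.514]
ft_force: [0.2, -1.6, -1.2]
opening: 29.7
```

```bash
python3 - <<'E'
from h import *
st(); move([661,90.6,13.5],-93)
E
```

```text
t 24.75 pos [658.5  90.8  76.8] F [ 0.2 -1.6 -1.2] open 29.7
[[-0.007, 0.999, -0.049], [-0.001, -0.049, -0.999], [-1.0, -0.007, 0.001]]
rotopt 0 [0.2 0.1 0.4]
rotopt 180 [-1.798e+02 -6.000e-01  1.000e-01]
shift [ 0.0632  0.0029 -0.    ] rot [0.2 0.1 0.4]
```

>>> {"method": "drive_tool", "body": {
  "commands": [
    [0,0.03,0.003,0,0,0,0.4],
    [0,0.05,0.003,0,0,0,0.4],
    [0,0.06,0.003,0,0,0,0.4],
    [0,0.063,0.003,0,0,0,0.4],
    [0,0.063,0.003,0,0,0,0.4]
  ]
}}

```text
time_s: 25.25
ee_pos: [661.6, 89.8, 14.7]
tcp_rot: [-0.488, -0.512, -0.487, 0.512]
ft_force: [-0.9, 0.0, -0.8]
opening: 29.6
```

```bash
python3 - <<'E'
from h import *
st(); move([661,90.6,13],-93)
E
```

```text
t 25.25 pos [661.6  89.8  14.7] F [-0.9  0.  -0.8] open 29.6
[[0.001, 0.999, -0.05], [-0.002, -0.05, -0.999], [-1.0, 0.001, 0.001]]
rotopt 0 [ 0.2  0.1 -0.1]
rotopt 180 [-1.798e+02  1.000e-01  1.000e-01]
shift [ 0.0017 -0.0007 -0.0008] rot [ 0.2  0.1 -0.1]
```

Now I'll release the bar, go to the handles as before, and squeeze.

>>> {"method": "drive_tool", "body": {
  "commands": [
    [0,0.002,0,-0.001,0,0,0],
    [0,0.002,0,-0.001,0,0,0],
    [1,0.002,0,-0.001,0,0,0],
    [1,0.002,0,-0.001,0,0,0],
    [1,0.002,0,-0.001,0,0,0]
  ]
}}

```text
time_s: 25.75
ee_pos: [661.9, 90.9, 13.1]
tcp_rot: [0.488, 0.512, 0.487, -0.512]
ft_force: [0.3, 1.0, -0.0]
opening: 46.4
```

>>> {"method": "drive_tool", "body": {
  "commands": [
    [1,0,0,0,0,0,0],
    [1,0,0,0,0,0,0],
    [1,0,0,0,0,0,0],
    [1,0,0,0,0,0,0],
    [1,0,0,0,0,0,0]
  ]
}}

```text
time_s: 26.25
ee_pos: [661.9, 90.9, 13.0]
tcp_rot: [0.488, 0.512, 0.487, -0.512]
ft_force: [-0.1, 0.6, 0.2]
opening: 83.8
```

>>> {"method": "drive_tool", "body": {
  "commands": [
    [1,-0.03,0,0,0,0,0],
    [1,-0.08,0,0,0,0,0],
    [1,-0.11,0,0,0,0,0],
    [1,-0.11,0,0,0,0,0]
  ]
}}

```text
time_s: 26.65
ee_pos: [665.0, 92.4, 129.0]
tcp_rot: [0.49, 0.515, 0.485, -0.509]
ft_force: [-0.7, 0.0, -0.9]
opening: 87.1
```

>>> {"method": "drive_tool", "body": {
  "commands": [
    [1,0,-0.205,0,0,0,0],
    [1,0,-0.205,0,0,0,0],
    [1,0,-0.205,0,0,0,0],
    [1,0,-0.205,0,0,0,0],
    [1,0,-0.205,0,0,0,0]
  ]
}}

```text
time_s: 27.15
ee_pos: [452.8, 101.8, 124.7]
tcp_rot: [-0.491, -0.511, -0.485, 0.512]
ft_force: [0.8, 0.1, 0.6]
opening: 87.1
```

```bash
python3 - <<'E'
from h import *
st(); snap('side'); snap('top')
tips('side',['bar_mid_centre','grip_left','grip_right','press_pad','bar_long_centre'],1)
tips('top',['bar_mid_centre'],1)
move([456,103,21],-93)
E
```

```text
t 27.15 pos [452.8 101.8 124.7] F [0.8 0.1 0.6] open 87.1
[[0.006, 0.999, -0.047], [-0.008, -0.047, -0.999], [-1.0, 0.006, 0.007]]
side bar_mid_centre [638.  93.  25.] 0.83
side grip_left [457. 131.  40.] 0.64
side grip_right [449.  73.  42.] 0.62
side press_pad [551.  98.  -0.] 0.49
side bar_long_centre [439. 276.  20.] 0.44
top bar_mid_centre [640.  93.  25.] 0.6
rotopt 0 [ 0.1 -0.1 -0.6]
rotopt 180 [-179.9    0.9   -0.2]
shift [ 0.1056 -0.0063  0.0003] rot [ 0.1 -0.1 -0.6]
```

```bash
python3 - <<'E'
from h import *
im=snap('top'); cv2.imwrite('pics/t10.png',cv2.resize(im[150:370,130:330,::-1],None,fx=2.7,fy=2.7,interpolation=cv2.INTER_CUBIC))
E
```

```text
(no output)
```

View pics/t10.png

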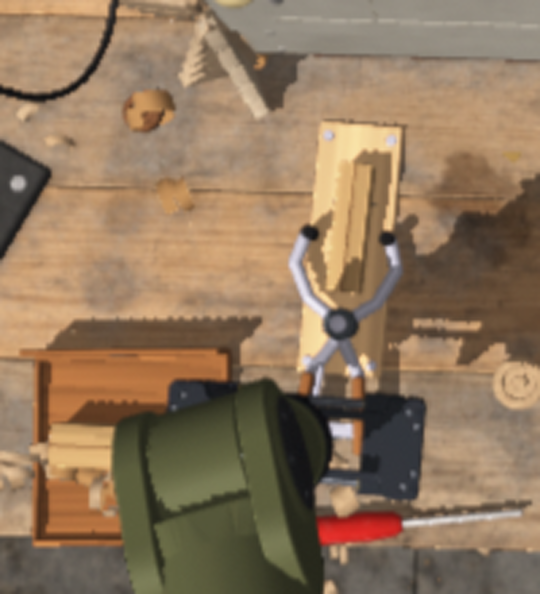

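The bar was knocked about 20 mm toward the pivot but still lies between the jaws (clamp x ≈ 90 mm, allowed 26–133). I'll squeeze.

>>> {"method": "drive_tool", "body": {
  "commands": [
    [1,0.04,0.004,0,0,0,-0.6],
    [1,0.08,0.004,0,0,0,-0.6],
    [1,0.104,0.004,0,0,0,-0.6],
    [1,0.104,0.004,0,0,0,-0.6]
  ]
}}

```text
time_s: 28.0
ee_pos: [463.1, 102.8, 19.2]
tcp_rot: [-0.485, -0.511, -0.49, 0.513]
ft_force: [-0.7, -0.8, -0.7]
opening: 86.9
```

>>> {"method": "drive_tool", "body": {
  "commands": [
    [0,0,0,0,0,0,0],
    [0,0,0,0,0,0,0],
    [0,0,0,0,0,0,0],
    [0,0,0,0,0,0,0],
    [0,0,0,0,0,0,0]
  ],
  "squeeze": 28
}}

```text
time_s: 28.5
ee_pos: [463.0, 102.6, 19.9]
tcp_rot: [-0.485, -0.511, -0.49, 0.514]
ft_force: [-3.6, -0.9, 2.5]
opening: 55.2
```

>>> {"method": "drive_tool", "body": {
  "commands": [
    [0,0,0,0,0,0,0],
    [0,0,0,0,0,0,0],
    [0,0,0,0,0,0,0],
    [0,0,0,0,0,0,0],
    [0,0,0,0,0,0,0]
  ]
}}

```text
time_s: 29.0
ee_pos: [461.3, 103.3, 19.6]
tcp_rot: [-0.484, -0.51, -0.491, 0.514]
ft_force: [-4.4, 1.3, 3.2]
opening: 33.1
```

>>> {"method": "drive_tool", "body": {
  "commands": [
    [0,0,0,0,0,0,0],
    [0,0,0,0,0,0,0],
    [0,0,0,0,0,0,0],
    [0,0,0,0,0,0,0],
    [0,0,0,0,0,0,0]
  ]
}}

```text
time_s: 29.5
ee_pos: [461.2, 103.5, 19.6]
tcp_rot: [-0.484, -0.51, -0.491, 0.514]
ft_force: [-2.6, 0.2, 1.8]
opening: 32.9
```

>>> {"method": "drive_tool", "body": {
  "commands": [
    [1,0,0,0,0,0,0],
    [1,0,0,0,0,0,0],
    [1,0,0,0,0,0,0],
    [1,0,0,0,0,0,0],
    [1,0,0,0,0,0,0]
  ]
}}

```text
time_s: 30.0
ee_pos: [461.5, 103.4, 19.7]
tcp_rot: [-0.484, -0.51, -0.491, 0.514]
ft_force: [0.4, 0.2, 0.1]
opening: 65.2
```

>>> {"method": "drive_tool", "body": {
  "commands": [
    [1,0,0,0,0,0,0],
    [1,0,0,0,0,0,0],
    [1,0,0,0,0,0,0],
    [1,0,0,0,0,0,0],
    [1,0,0,0,0,0,0]
  ]
}}

```text
time_s: 30.5
ee_pos: [461.5, 103.4, 19.7]
tcp_rot: [-0.484, -0.51, -0.491, 0.514]
ft_force: [0.8, -0.3, -0.1]
opening: 86.3
```

>>> {"method": "drive_tool", "body": {
  "commands": [
    [1,-0.04,-0.005,0,0,0,0],
    [1,-0.09,-0.015,0,0,0,0],
    [1,-0.13,-0.015,0,0,0,0],
    [1,-0.13,-0.015,0,0,0,0]
  ]
}}

```text
time_s: 30.9
ee_pos: [451.8, 104.6, 155.3]
tcp_rot: [0.487, 0.513, 0.488, -0.512]
ft_force: [1.2, -0.5, 0.9]
opening: 86.8
```

```bash
python3 - <<'E'
from h import *
st(); snap('wrist','w11'); snap('side')
for c in ('wrist','side'): tips(c,['press_pad','grip_left','grip_right'],2)
p=r.search_frame('wrist','press_pad')[:2];print(p)
E
```

```text
t 30.9 pos [451.8 104.6 155.3] F [ 1.2 -0.5  0.9] open 86.8
[[0.0, 0.999, -0.049], [0.002, -0.049, -0.999], [-1.0, -0.0, -0.002]]
wrist press_pad [417. 123.  51.] 0.66
wrist grip_left [451. 114.  38.] 0.75
wrist grip_right [445.  90.  44.] 0.79
side press_pad [421. 116.  52.] 0.6
side grip_left [453. 116.  42.] 0.72
side grip_right [444.  88.  42.] 0.68
[{'point': [551.3, 103.7, 23.6], 'score': 0.62}, {'point': [508.0, 104.6, 38.7], 'score': 0.26}]
```

View pics/w11.png

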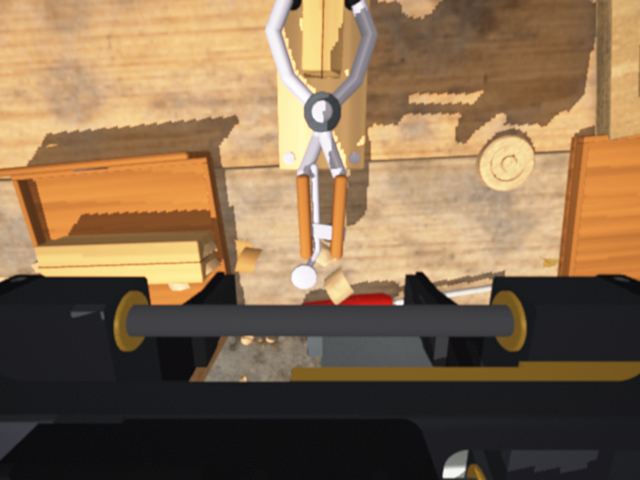

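```bash
python3 - <<'E'
from h import *
for u,v in [(304,277),(304,265),(304,289.5),(306,258),(337,258)]: print(np.round(ray('wrist',u,v,52),1))
move([423,119,75],None)
E
```

```text
[414.9 117.8  52. ]
[425.4 117.2  52. ]
[403.8 118.5  52. ]
[431.3 115.2  52. ]
[430.1  90.2  52. ]
shift [ 0.0743 -0.024  -0.0138] rot [0. 0. 0.]
```

>>> {"method": "drive_tool", "body": {
  "commands": [
    [0,0.03,-0.027,-0.014,0,0,0],
    [0,0.06,-0.027,-0.014,0,0,0],
    [0,0.07,-0.027,-0.014,0,0,0],
    [0,0.07,-0.027,-0.014,0,0,0],
    [0,0.07,-0.027,-0.014,0,0,0]
  ],
  "squeeze": 20
}}

```text
time_s: 31.85
ee_pos: [421.1, 119.5, 80.1]
tcp_rot: [-0.483, -0.51, -0.492, 0.514]
ft_force: [0.3, -0.6, 0.6]
opening: 55.0
```

>>> {"method": "drive_tool", "body": {
  "commands": [
    [0,0,0,0,0,0,0],
    [0,0,0,0,0,0,0],
    [0,0,0,0,0,0,0],
    [0,0,0,0,0,0,0],
    [0,0,0,0,0,0,0]
  ]
}}

```text
time_s: 32.35
ee_pos: [421.2, 119.4, 80.2]
tcp_rot: [-0.483, -0.51, -0.492, 0.514]
ft_force: [1.3, 0.4, 0.7]
opening: 15.2
```

```bash
python3 - <<'E'
from h import *
st(); move([420,119,52],-93)
E
```

```text
t 32.35 pos [421.2 119.4  80.2] F [1.3 0.4 0.7] open 15.2
[[-0.012, 0.999, -0.049], [0.005, -0.049, -0.999], [-1.0, -0.012, -0.004]]
rotopt 0 [ 0.2 -0.2  0.7]
rotopt 180 [-179.8   -1.1   -0.4]
shift [ 0.0282 -0.0008  0.0006] rot [ 0.2 -0.2  0.7]
```

Fingers are over the pad and still closing. I'll lower gently and watch the force.

>>> {"method": "drive_tool", "body": {
  "commands": [
    [0,0,-0.001,0,0,0,0.7],
    [0,0,-0.001,0,0,0,0.7],
    [0,0.01,-0.001,0,0,0,0.7],
    [0,0.02,-0.001,0,0,0,0.7],
    [0,0.026,-0.001,0,0,0,0.7]
  ]
}}

```text
time_s: 32.85
ee_pos: [419.0, 119.4, 52.8]
tcp_rot: [0.486, 0.513, 0.489, -0.511]
ft_force: [-0.4, 0.2, -0.1]
opening: 0.5
```

>>> {"method": "drive_tool", "body": {
  "commands": [
    [0,0.003,0,0,0,0,0],
    [0,0.006,0,0,0,0,0],
    [0,0.008,0,0,0,0,0],
    [0,0.008,0,0,0,0,0]
  ]
}}

```text
time_s: 33.25
ee_pos: [418.4, 121.0, 44.7]
tcp_rot: [0.485, 0.513, 0.49, -0.511]
ft_force: [-3.2, 2.9, 6.6]
opening: 0.9
```

>>> {"method": "drive_tool", "body": {
  "commands": [
    [0,0.002,0,0,0,0,0],
    [0,0.004,0,0,0,0,0],
    [0,0.0045,0,0,0,0,0],
    [0,0.0045,0,0,0,0,0]
  ]
}}

```text
time_s: 33.65
ee_pos: [418.4, 122.6, 40.5]
tcp_rot: [0.485, 0.513, 0.491, -0.511]
ft_force: [-2.7, 2.9, 6.6]
opening: 0.4
```

```bash
python3 - <<'E'
from h import *
st(); snap('side'); tips('side',['grip_left','grip_right','press_pad'])
E
```

```text
t 33.65 pos [418.4 122.6  40.5] F [-2.7  2.9  6.6] open 0.4
[[-0.004, 0.999, -0.047], [0.008, -0.047, -0.999], [-1.0, -0.004, -0.008]]
side grip_left [454. 122.  40.] 0.73
side grip_right [448.  73.  42.] 0.83
side press_pad [448.  75.  40.] 0.34
```

>>> {"method": "drive_tool", "body": {
  "commands": [
    [0,0,0,0,0,0,0],
    [0,-0.02,0,0,0,0,0],
    [0,-0.06,0,0,0,0,0],
    [1,-0.1,0,0,0,0,0],
    [1,-0.1,0,0,0,0,0]
  ]
}}

```text
time_s: 34.35
ee_pos: [422.4, 122.7, 144.9]
tcp_rot: [0.487, 0.515, 0.489, -0.508]
ft_force: [2.1, 0.6, 0.2]
opening: 9.5
```

>>> {"method": "drive_tool", "body": {
  "commands": [
    [1,0,0.16,0,0,0,0],
    [1,0,0.16,0,0,0,0],
    [1,0,0.16,0,0,0,0],
    [1,0,0.16,0,0,0,0],
    [1,0,0.16,0,0,0,0]
  ]
}}

```text
time_s: 34.85
ee_pos: [583.5, 114.9, 143.3]
tcp_rot: [0.485, 0.515, 0.49, -0.509]
ft_force: [-0.7, -0.4, -0.5]
opening: 48.3
```

```bash
python3 - <<'E'
from h import *
st(); snap('wrist','w12'); c=r.calibration('wrist'); snap('side')
for k in ('wrist','side'): tips(k,['grip_left','grip_right','bar_mid_centre'])
move([661,90.6,13],-93)
E
```

```text
t 34.85 pos [583.5 114.9 143.3] F [-0.7 -0.4 -0.5] open 48.3
[[0.003, 0.999, -0.049], [0.011, -0.049, -0.999], [-1.0, 0.002, -0.011]]
wrist grip_left [457. 129.  39.] 0.6
wrist grip_right [448.  77.  41.] 0.66
wrist bar_mid_centre [636.  89.  22.] 0.72
side grip_left [457. 134.  40.] 0.72
side grip_right [447.  74.  39.] 0.6
side bar_mid_centre [449.  74.  42.] 0.71
rotopt 0 [ 0.3 -0.4 -0.4]
rotopt 180 [-179.7    0.6   -0.6]
shift [0.1337 0.0795 0.0215] rot [ 0.3 -0.4 -0.4]
```

View pics/w12.png

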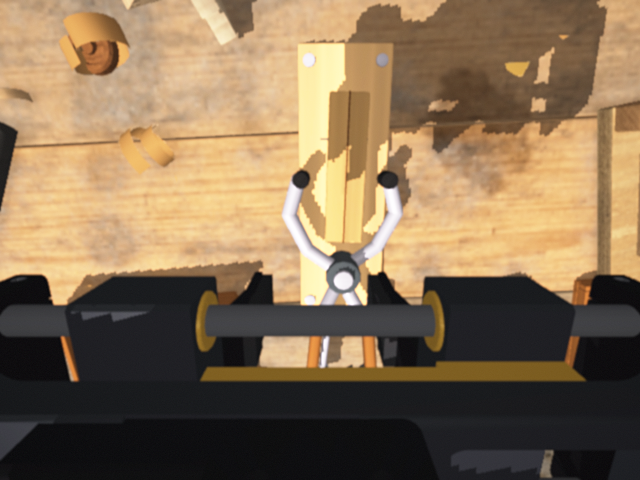

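The clamp is open again, with the jaws wide at px (300,180) and (388,180). The bar lies between them from (349,92) to (345,242), so its centre is near x=637. I'll grip its outer half at x≈662 to stay clear of the jaws.

>>> {"method": "drive_tool", "body": {
  "commands": [
    [1,0,0.04,0.01,0,0,0],
    [1,0,0.08,0.0215,0,0,0],
    [1,0,0.08,0.0215,0,0,0],
    [1,0,0.08,0.0215,0,0,0],
    [1,0.03,0.08,0.0215,0,0,0]
  ]
}}

```text
time_s: 35.75
ee_pos: [662.8, 92.0, 121.0]
tcp_rot: [0.49, 0.517, 0.487, -0.506]
ft_force: [0.6, 0.4, 0.6]
opening: 86.6
```

```bash
python3 - <<'E'
from h import *
st(); move([662,90.3,13],-93)
E
```

```text
t 35.75 pos [662.8  92.  121. ] F [0.6 0.4 0.6] open 86.6
[[0.015, 0.999, -0.046], [0.008, -0.046, -0.999], [-1.0, 0.014, -0.009]]
rotopt 0 [ 0.4 -0.5 -0.8]
rotopt 180 [-179.6    1.3   -0.8]
shift [ 0.108  -0.0023  0.0027] rot [ 0.4 -0.5 -0.8]
```

>>> {"method": "drive_tool", "body": {
  "commands": [
    [1,0.04,-0.001,0.002,0,-0.5,-0.8],
    [1,0.08,-0.001,0.002,0,-0.5,-0.8],
    [1,0.1,-0.001,0.002,0,-0.5,-0.8],
    [1,0.107,-0.001,0.002,0,-0.5,-0.8],
    [1,0.107,-0.001,0.002,0,-0.5,-0.8]
  ]
}}

```text
time_s: 36.25
ee_pos: [662.9, 91.3, 14.3]
tcp_rot: [-0.488, -0.511, -0.489, 0.511]
ft_force: [-0.0, 0.4, 0.1]
opening: 87.5
```

>>> {"method": "drive_tool", "body": {
  "commands": [
    [0,0,0,0,0,0,0],
    [0,0,0,0,0,0,0],
    [0,0,0,0,0,0,0],
    [0,0,0,0,0,0,0],
    [0,0,0,0,0,0,0]
  ],
  "squeeze": 40
}}

```text
time_s: 36.75
ee_pos: [663.1, 91.3, 14.7]
tcp_rot: [0.489, 0.511, 0.488, -0.511]
ft_force: [-0.2, -0.0, -0.5]
opening: 54.4
```

>>> {"method": "drive_tool", "body": {
  "commands": [
    [0,0,0,0,0,0,0],
    [0,0,0,0,0,0,0],
    [0,0,0,0,0,0,0],
    [0,0,0,0,0,0,0],
    [0,0,0,0,0,0,0]
  ]
}}

```text
time_s: 37.25
ee_pos: [663.1, 91.2, 14.7]
tcp_rot: [0.488, 0.511, 0.488, -0.511]
ft_force: [-0.2, 0.3, -1.0]
opening: 29.8
```

>>> {"method": "drive_tool", "body": {
  "commands": [
    [0,-0.03,0,0,0,0,0],
    [0,-0.07,0,0,0,0,0],
    [0,-0.11,0,0,0,0,0],
    [0,-0.11,0,0,0,0,0]
  ]
}}

```text
time_s: 37.65
ee_pos: [666.6, 92.9, 131.3]
tcp_rot: [0.491, 0.514, 0.486, -0.508]
ft_force: [0.0, 0.1, -0.1]
opening: 29.5
```

```bash
python3 - <<'E'
from h import *
st(); snap('side'); tips('side',['bar_mid_centre']); move([465,-214,110],-90)
E
```

```text
t 37.65 pos [666.6  92.9 131.3] F [ 0.   0.1 -0.1] open 29.5
[[0.011, 0.999, -0.046], [0.002, -0.046, -0.999], [-1.0, 0.011, -0.002]]
side bar_mid_centre [637.  95. 139.] 0.82
rotopt 0 [-2.6  0.  -0.1]
rotopt 180 [177.4  -0.2  -0. ]
shift [ 0.0153 -0.1844  0.3142] rot [-2.6  0.  -0.1]
```

>>> {"method": "drive_tool", "body": {
  "commands": [
    [0,0,-0.12,0.21,0,0,0],
    [0,0,-0.12,0.21,0,0,0],
    [0,0,-0.12,0.21,0,0,0],
    [0,0,-0.12,0.21,0,0,0],
    [0,0,-0.12,0.21,0,0,0]
  ]
}}

```text
time_s: 38.25
ee_pos: [530.8, -115.7, 123.3]
tcp_rot: [-0.488, -0.511, -0.488, 0.512]
ft_force: [0.2, -0.4, -0.8]
opening: 29.7
```

>>> {"method": "drive_tool", "body": {
  "commands": [
    [0,0.01,-0.06,0.1,-2.6,0,0],
    [0,0.01,-0.06,0.1,-2.6,0,0],
    [0,0.01,-0.06,0.1,-2.6,0,0],
    [0,0.01,-0.06,0.1,-2.6,0,0]
  ]
}}

```text
time_s: 38.65
ee_pos: [461.8, -216.7, 111.1]
tcp_rot: [-0.496, -0.501, -0.499, 0.504]
ft_force: [-0.9, 0.2, -1.5]
opening: 29.8
```

```bash
python3 - <<'E'
from h import *
st(); snap('side'); tips('side',['bar_mid_centre','good_tray']); move([467,-214,13],-90)
E
```

```text
t 38.65 pos [ 461.8 -216.7  111.1] F [-0.9  0.2 -1.5] open 29.8
[[-0.007, 1.0, -0.011], [0.0, -0.011, -1.0], [-1.0, -0.007, -0.0]]
side bar_mid_centre [ 434. -217.  121.] 0.74
side good_tray [ 441. -219.    4.] 0.77
rotopt 0 [-0.1 -0.1  0.1]
rotopt 180 [1.799e+02 2.000e-01 1.000e-01]
shift [0.0996 0.0012 0.0026] rot [-0.1 -0.1  0.1]
```

>>> {"method": "drive_tool", "body": {
  "commands": [
    [0,0.04,0.003,0,0,0,0],
    [0,0.07,0.003,0,0,0,0],
    [0,0.09,0.003,0,0,0,0],
    [0,0.099,0.003,0,0,0,0],
    [0,0.099,0.003,0,0,0,0]
  ]
}}

```text
time_s: 39.3
ee_pos: [469.3, -209.3, 12.9]
tcp_rot: [0.499, 0.5, 0.502, -0.5]
ft_force: [0.5, -1.4, -0.7]
opening: 29.8
```

>>> {"method": "drive_tool", "body": {
  "commands": [
    [0,0.001,0,0,0,0,0],
    [1,0.001,0,0,0,0,0],
    [1,0.001,0,0,0,0,0],
    [1,0.001,0,0,0,0,0],
    [1,0.001,0,0,0,0,0]
  ]
}}

```text
time_s: 39.8
ee_pos: [469.4, -209.5, 12.3]
tcp_rot: [0.499, 0.5, 0.502, -0.5]
ft_force: [0.0, -0.5, 0.2]
opening: 53.8
```

>>> {"method": "drive_tool", "body": {
  "commands": [
    [1,0,0,0,0,0,0],
    [1,0,0,0,0,0,0],
    [1,0,0,0,0,0,0],
    [1,0,0,0,0,0,0]
  ]
}}

```text
time_s: 40.2
ee_pos: [469.4, -209.5, 12.2]
tcp_rot: [0.499, 0.5, 0.502, -0.5]
ft_force: [0.1, -0.4, 0.7]
opening: 83.6
```

>>> {"method": "drive_tool", "body": {
  "commands": [
    [1,-0.03,0,0,0,0,0],
    [1,-0.08,0,0,0,0,0],
    [1,-0.13,0,0,0,0,0],
    [1,-0.18,0,0,0,0,0],
    [1,-0.18,0,0,0,0,0]
  ]
}}

```text
time_s: 40.7
ee_pos: [474.2, -211.4, 199.2]
tcp_rot: [0.503, 0.501, 0.497, -0.499]
ft_force: [0.8, -0.4, -0.1]
opening: 87.2
```

>>> {"method": "drive_tool", "body": {
  "commands": [
    [1,0,0.1,0.2,0,0,0],
    [1,0,0.1,0.2,0,0,0],
    [1,0,0.1,0.2,0,0,0],
    [1,0,0.1,0.2,0,0,0],
    [1,0,0.1,0.2,0,0,0]
  ]
}}

```text
time_s: 41.2
ee_pos: [574.3, -416.0, 198.6]
tcp_rot: [0.502, 0.501, 0.496, -0.5]
ft_force: [-0.2, 0.2, -0.1]
opening: 86.9
```

```bash
python3 - <<'E'
from h import *
st()
for k in ('top','side'): snap(k,k+'13'); tips(k,['grip_left','grip_right','bar_mid_centre','good_tray','bar_long_centre','rework_tray','bar_short_centre','toy_car_b'])
E
```

```text
t 41.2 pos [ 574.3 -416.   198.6] F [-0.2  0.2 -0.1] open 86.9
[[0.006, 1.0, -0.003], [-0.004, -0.003, -1.0], [-1.0, 0.006, 0.004]]
top grip_left [456. 130.  39.] 0.97
top grip_right [445.  77.  40.] 0.59
top bar_mid_centre [ 446. -208.   20.] 0.73
top good_tray [ 438. -214.   -0.] 0.62
top bar_long_centre [432. 281.  23.] 0.78
top rework_tray [427. 283.  -2.] 0.82
top toy_car_b [ 766. -208.   -2.] 0.73
side grip_left [452. 132.  42.] 0.61
side grip_right [448.  72.  44.] 0.58
side bar_mid_centre [ 443. -209.   21.] 0.94
side good_tray [ 439. -215.    4.] 0.9
side bar_long_centre [438. 278.  26.] 0.49
side rework_tray [431. 284.  -0.] 0.64
side toy_car_b [ 761. -207.   -4.] 0.94
```

View pics/top13.png

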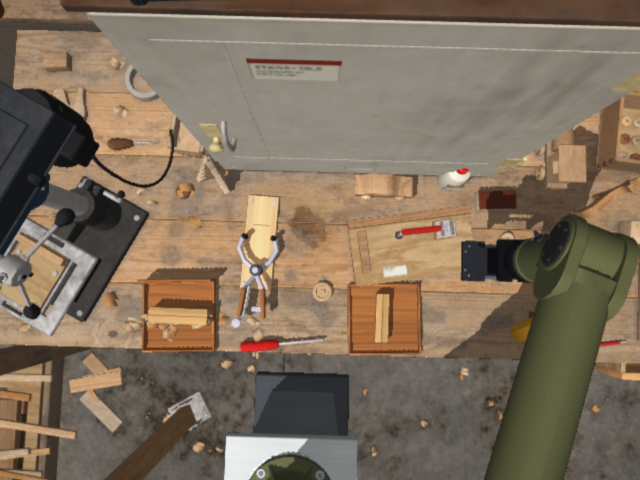

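View pics/side13.png

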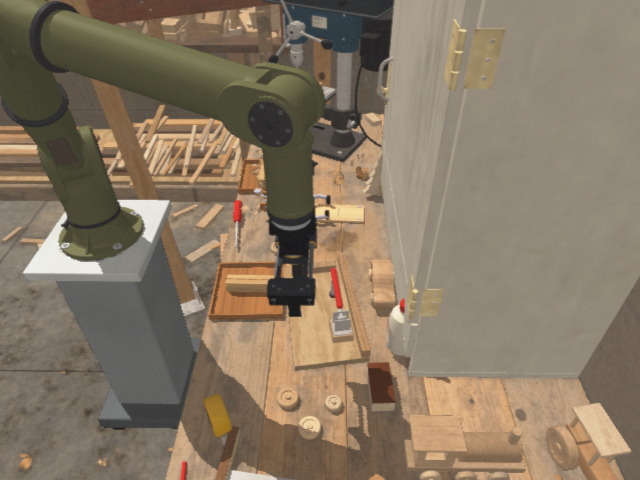

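The top view shows the long bar flat in the raised-back tray at px (178,317), the 115 mm bar flat in the plain tray at (382,318), and the clamp open. The toy car at (384,186) has not moved, and the side view agrees. No third bar was on the bench. The robot is clear, so I'm handing in.

```bash
python3 -c "
from h import *
print(r.sign_off())"
```

```text
the job is handed in; nothing more can be done
None
```

Both bars on the bench were checked and trayed, and the job is handed in at about 41 s of the 210 s allowed. The hand-in reports no verdict.

- **Long bar (140 mm):** it measured 38 mm in the fingers and stopped the handles at about 31 mm spacing. The clamp sprang open when I let go, so the bar went flat into the raised-back tray.
- **Middle bar (115 mm):** it measured 30 mm. While it lay in the clamp and the arm was away, it moved about 20 mm towards the pivot, but it stayed between the jaws. The handles closed to about 23 mm and the ratchet held. I released it with the press pad, and the bar went flat into the plain tray.
- **Short bar (90 mm):** it did not show in any picture, so I took it as not present.

**Last checks, from the top and side cameras:**

| What | Reading |
|---|---|
| Long bar | about (432–438, 278–281) mm, centre height 23–26 mm, in the raised-back tray |
| Middle bar | about (443–446, -208) mm, centre height 20–21 mm, in the plain tray |
| Handle spacing | about 54 mm (top camera) and 60 mm (side camera), so the clamp is open |
| Toy car | at its starting place within measuring error |
| Wrist force | near zero, with the arm clear of everything |

- **Disagreements:** during the run the networks sometimes gave wrong answers, for example placing the middle bar at the clamp pivot. I set those aside because the pictures and the other camera contradicted them.
- **Pad force:** when I pressed the pad, the force was already 6.6 N at about 7 mm of travel. It stayed there until the tooth came out at about 11.5 mm.

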